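# Set the melting plate's thumbwheel and start it

## Robot

A 7-joint arm with a two-finger parallel gripper is mounted at the origin on the work surface. World frame = base frame: x ahead of the robot, y to its left, z up, the work surface at z = 0. Lengths are in m, angles in rad, forces in N, time in s.
With the tool pointing down it reaches from about 0.35 to 0.9 m from the base axis. Payload 8.1 kg.
Tool frame: the origin (TCP) lies between the finger pads; the fingertips stand ahead of it and the grasp point (between the pads) is the TCP (arm.nose_length is the z of the fingertips in the tool frame, in m); z points along the fingers, y is the line along which they close (so a half turn about z gives the same grasp; the last joint's range is limited). The gripper opens to 92 mm and grips with 3 to 60 N. Pads are 19 mm wide; open, the fingers measure 130 mm over their backs; the gripper's body (75 mm by 190 mm) begins 47 mm behind the grasp point.
Start: joints at [1.17, 0.434, 0.025, 1.573, -0.012, 1.134, -0.075], TCP at [0.183, -0.598, 0.246] pointing down, gripper open.
Joint ranges: [-2.62, 2.62], [-0.44, 2.09], [-1.27, 1.32], [0.08, 2.57], [-1.32, 4.46], [0.12, 2], [-2.74, 2.74]. Speed limits (rad/s): [2.22, 2.22, 3.01, 3.01, 3.14, 3.14, 3.14].

## Interface

Orientations are given as a rotation vector (axis times angle).
In Python, from cell import sensors, optics, arm gives the robot as it stands.
- The arm moves only by the tool arm_command, never from a script. Its argument "deltas" is one flat list of numbers, 7 for each row, row after row: the turn, a rotation vector about the world's x, y, z as a fraction of full scale, then the shift along the world's x, y, z as a fraction of full scale, then the finger opening in mm, from 0 to 91.8. In form: [wx, wy, wz, dx, dy, dz, fingers, wx, wy, wz, dx, dy, dz, fingers, ...]. A call has 1 to 20 rows; each row is the pose to reach, as a shift and turn from the pose commanded when the call began; what a row does not reach only later rows make up. Full scale, the value 1, is 1 m for a shift and 90 degrees for a turn. A row lasts 1/10 s, in which the tool goes at most 50 mm and 8.59 degrees, less where a joint would pass 70% of its speed; a pose out of reach is approached as far as the arm can. A call with a number of a shift or a turn outside -1 to 1 is refused whole. A call with a gripper value outside its range is refused whole. The fingers move at their own pace and stop on an object; "force" is the grip in N (left out, the last holds). Time passes only in rows, so rows that repeat a pose let the fingers close. It gives the time, the measured TCP pose, the force, the opening and the grip force at its end, in the units of the state.
- sensors.observe(): the state, without advancing time (a new reading comes with each control period).
- optics.get_image(name): name is "scene" or "top" or "wrist"; returns the picture (420x560x3 uint8, blue, green, red); there is no depth.
- optics.calibration(name): a dict with "camera_matrix" (3x3 intrinsics, pixels), "rvec" (rotation vector, rad) and "tvec" (3), from world to camera coordinates, as OpenCV has them. Camera axes: x right, y down, z forward; pixel columns grow to the right and rows downward; lengths in m; the calibration is good to about 2 mm. A picture is of the moment at which its call begins: read the wrist's pose just before it. calibration takes no time and is no camera call; for the wrist camera it gives the pose at the moment of the call.
- arm.sign_off(): hands the job in; it is judged then, once.
The state is a dict: "clock": time; "joints": joint angles; "dq": joint speeds; "joint_efforts": joint torques, N m; "position": TCP position; "ee_rot": TCP orientation; "force": force on the tool from outside, world axes, zero at the start; "ft_torque": the same for the moment, N m; "width": opening from 0.0 (shut) to 1.0 (fully open); "gripper_force": force on a finger pad.
Only numpy, scipy, OpenCV 4.12 (cv2) and the standard library are available. Lean on these libraries where they do the work, as an engineer would, in place of code of your own. Each camera call takes 0.05 s, during which the arm holds its last target. There are 200 camera calls.

## Task

Set the soap melter to today's recipe: on the white control box, roll the ribbed thumbwheel that peeps out of its narrow slot, pressing only lightly, until the red pointer stands within the width of the green tab (not a white one). Then let go of the wheel and press the blue start button fully down and release it, never pressing it while the pointer is out of the green tab's width. Leave the other things on the counter and on the box where they are.

Things in the scene. Friction and masses are not known exactly. Their poses are not given: they have to be found in the camera images.
- control_box: White control box fixed to the counter, 170 (x) x 240 (y) x 70 mm high; origin at the centre of its underside, x away from the robot at yaw 0, z up. Its flat top panel lies 70 mm above the origin. On it: thumbwheel slot centred at (-35, 30) mm, blue start button at (-35, -75) mm, scale at (40, 0) mm.
- panel_slot (a point): Centre of the slot (14 by 46 mm, long along the box's y), on the panel's surface. The wheel in it is 50 mm across and 10 mm thick, axle along the box's x. Its crown stands right above this point, 6 to 14 mm over the panel: it differs from start to start and is not reported, so find it by touch. The wheel is sprung: it yields by 3 mm, at 1 N to 6 N, then is rigid.
- thumbwheel (a joint): Angle of the wheel (rad), -3.2 to 3.2 between stops. It grows as the crown is rolled towards the box's +y: 25 mm along the rim is 1 rad. Some 1.8 N along the rim turns it and it stays where it is left. A touch pressing with under about 3 N may slip; over 10 N on the wheel or panel is too much.
- scale_middle (a point): Middle of the black scale window, 60 by 112 mm, long along the box's y, on the panel's surface. The pointer, an upright red blade 22 (x) by 3 (y) mm, rises from its near half; its place along the box's y from here is 15 mm times the wheel's angle in rad. Pointer and tabs cannot be felt or pushed.
- green_tab_mark (a point): Top centre of the green tab, 24 (x) by 9 (y) mm, fixed on the far half of the scale. Along the box's y it sits at one of six places: -40, -30, -20, 20, 30 or 40 mm from the scale's middle; five like white tabs take the others. The pointer stands at it when the wheel's angle is that many mm divided by 15.
- start_button (a joint): Travel of the start button (m): 0 up, 0.006 fully down at about 5 N; springs back.
- start_button_top (a point): Centre of the top face of the blue start button, 28 mm diameter, pressed straight down.
- dye_jar: Small loose purple jar with a white cap, 34 mm diameter, 45 mm tall, standing on the box's panel at its far +y corner; origin under its centre.
- oil_jar: Loose amber jar with a brass lid, 60 mm diameter, 90 mm tall, on the counter at the box's +y side; origin under its centre.
- soap_bar: Loose lilac soap bar, 80 x 50 x 25 mm, on the counter at the box's -y side; origin under its centre.
- pot: Steel pot, 180 mm diameter, 110 mm tall, with a long handle, on the grey hotplate (51 mm high) at the left; origin under its centre.
- soap_mould: Wooden loaf mould full of lilac soap, 100 x 340 x 80 mm, at the right; origin under its centre.
- measuring_cup: White cup with a handle, 80 mm diameter, 90 mm tall, at the left; origin under its centre.

How it is judged:
On the way, in this order (a step that is already met when the one before it is completed fails the run):
1. the pointer stands within the green tab's width and the wheel is let go (((y of green_tab_mark in the frame of control_box between -0.0445 and -0.0355 m and value of joint thumbwheel between -2.8667 and -2.4667 rad) or (y of green_tab_mark in the frame of control_box between -0.0345 and -0.0255 m and value of joint thumbwheel between -2.2 and -1.8 rad) or (y of green_tab_mark in the frame of control_box between -0.0245 and -0.0155 m and value of joint thumbwheel between -1.5333 and -1.1333 rad) or (y of green_tab_mark in the frame of control_box between 0.0155 and 0.0245 m and value of joint thumbwheel between 1.1333 and 1.5333 rad) or (y of green_tab_mark in the frame of control_box between 0.0255 and 0.0345 m and value of joint thumbwheel between 1.8 and 2.2 rad) or (y of green_tab_mark in the frame of control_box between 0.0355 and 0.0445 m and value of joint thumbwheel between 2.4667 and 2.8667 rad)) and contact force between the fingers and control_box below 0.3 N), for 0.3 s.
2. the start button is pressed down (((y of green_tab_mark in the frame of control_box between -0.0445 and -0.0355 m and value of joint thumbwheel between -2.8667 and -2.4667 rad) or (y of green_tab_mark in the frame of control_box between -0.0345 and -0.0255 m and value of joint thumbwheel between -2.2 and -1.8 rad) or (y of green_tab_mark in the frame of control_box between -0.0245 and -0.0155 m and value of joint thumbwheel between -1.5333 and -1.1333 rad) or (y of green_tab_mark in the frame of control_box between 0.0155 and 0.0245 m and value of joint thumbwheel between 1.1333 and 1.5333 rad) or (y of green_tab_mark in the frame of control_box between 0.0255 and 0.0345 m and value of joint thumbwheel between 1.8 and 2.2 rad) or (y of green_tab_mark in the frame of control_box between 0.0355 and 0.0445 m and value of joint thumbwheel between 2.4667 and 2.8667 rad)) and value of joint start_button above 0.0045 m), for 0.05 s.
At the end, for the whole second after the job is handed in: The thumbwheel stands within 0.2 rad of the green tab's place (the red pointer within 3 mm of the tab's centre along the scale) and the start button, having been pressed, is up again (((y of green_tab_mark in the frame of control_box between -0.0445 and -0.0355 m and value of joint thumbwheel between -2.8667 and -2.4667 rad) or (y of green_tab_mark in the frame of control_box between -0.0345 and -0.0255 m and value of joint thumbwheel between -2.2 and -1.8 rad) or (y of green_tab_mark in the frame of control_box between -0.0245 and -0.0155 m and value of joint thumbwheel between -1.5333 and -1.1333 rad) or (y of green_tab_mark in the frame of control_box between 0.0155 and 0.0245 m and value of joint thumbwheel between 1.1333 and 1.5333 rad) or (y of green_tab_mark in the frame of control_box between 0.0255 and 0.0345 m and value of joint thumbwheel between 1.8 and 2.2 rad) or (y of green_tab_mark in the frame of control_box between 0.0355 and 0.0445 m and value of joint thumbwheel between 2.4667 and 2.8667 rad)) and value of joint start_button below 0.0015 m); the robot touches nothing.
It fails at once if the start button is pressed while the pointer is out of the green tab's width (value of joint start_button above 0.003 m and not (((y of green_tab_mark in the frame of control_box between -0.0445 and -0.0355 m and value of joint thumbwheel between -2.8667 and -2.4667 rad) or (y of green_tab_mark in the frame of control_box between -0.0345 and -0.0255 m and value of joint thumbwheel between -2.2 and -1.8 rad) or (y of green_tab_mark in the frame of control_box between -0.0245 and -0.0155 m and value of joint thumbwheel between -1.5333 and -1.1333 rad) or (y of green_tab_mark in the frame of control_box between 0.0155 and 0.0245 m and value of joint thumbwheel between 1.1333 and 1.5333 rad) or (y of green_tab_mark in the frame of control_box between 0.0255 and 0.0345 m and value of joint thumbwheel between 1.8 and 2.2 rad) or (y of green_tab_mark in the frame of control_box between 0.0355 and 0.0445 m and value of joint thumbwheel between 2.4667 and 2.8667 rad)))).
It fails at once if the wheel or panel is pressed with more than 10 N (pressing the start button does not count) (contact force between anything else and control_box above 10 N and value of joint start_button below 0.001 m).
It fails at once if one of the other loose things (small purple jar, amber jar, lilac soap bar, pot, wooden mould, white cup) is moved by more than 15 mm (distance of any of dye_jar, oil_jar, soap_bar, pot, soap_mould, measuring_cup from where it was at the start of the episode above 0.015 m).
It also fails if it takes over 48 s, if anything falls off the work surface, if the arm or the gripper's body presses on something with over 40 N, if the wrist force passes 120 N, or if a joint passes its speed limit or range.

## Working session

There is one attempt and no reset: what is moved stays moved. The work goes in short steps, Python scripts to look and compute and a tool call to move; the robot and the scene stay as the last step left them, time stands still between calls to the robot, and variables do not carry over. Pictures are saved under pics/ and viewed, at most 10 in all, crops included, and the job is handed in when it is done.

Besides the shell and the picture viewer there is one more tool, called after "Emit:" by a JSON object that holds its "op" and its "data". arm_command: Moves the arm, as the interface text tells. Its arguments: {"type":"object","properties":{"deltas":{"type":"array","items":{"type":"number"}},"force":{"type":"number"}},"required":["deltas"]}

```bash
mkdir -p pics; python3 - <<'E'
from cell import sensors, optics, arm
import cv2
s=sensors.observe(); print(s['clock'],s['position'],s['ee_rot'],s['force'],s['width'],arm.nose_length)
for n in("top","scene"):
    cv2.imwrite(f"pics/{n}0.png",optics.get_image(n)); c=optics.calibration(n); print(n,c)
E
```

```text
0.0 [ 0.18315402 -0.59703858  0.24492571] [-3.10529204e+00 -4.65681263e-01  6.43251285e-04] [-0.08481983  0.60696753 -0.18906458] 0.997988750581186 0.019
top {'camera_matrix': array([[470.84122608,   0.        , 273.59567613],
       [  0.        , 470.84122608, 214.75690755],
       [  0.        ,   0.        ,   1.        ]]), 'rvec': array([ 2.17002002, -2.23232241,  0.09294829]), 'tvec': array([0.03394058, 0.52091453, 1.67099646])}
scene {'camera_matrix': array([[412.30185397,   0.        , 272.0695618 ],
       [  0.        , 412.30185397, 216.80216977],
       [  0.        ,   0.        ,   1.        ]]), 'rvec': array([ 2.28426415,  0.84440457, -0.3130648 ]), 'tvec': array([-0.40859315, -0.17269092,  1.64827506])}
```

View pics/top0.png

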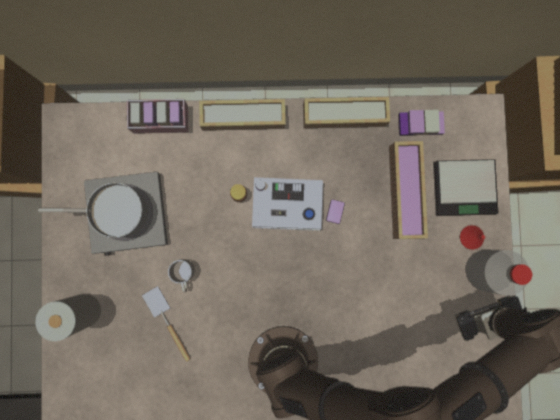

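View pics/scene0.png

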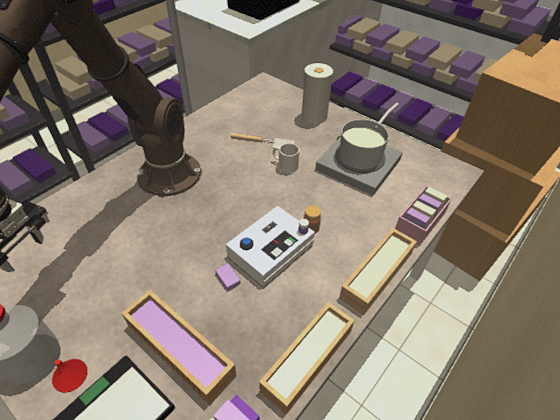

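The top view shows the box at about px (288,204), with the slot at (279,213), the blue button at (309,214) and the scale at (288,191). The green tab is near (280,187).

```bash
cat > h.py <<'E'
import numpy as np, cv2
from cell import sensors, optics, arm
def ray(n,uv,z,c=None):
    c=c or optics.calibration(n); R=cv2.Rodrigues(c['rvec'])[0]; o=-R.T@c['tvec']
    p=cv2.undistortPoints(np.float64(uv).reshape(-1,1,2),c['camera_matrix'],None).reshape(-1,2)
    d=np.c_[p,np.ones(len(p))]@R
    return o+d*((z-o[2])/d[:,2])[:,None]
def cents(m,amin=3):
    n,l,s,c=cv2.connectedComponentsWithStats(m.astype(np.uint8))
    return [(c[i].round(1),int(s[i,4])) for i in range(1,n) if s[i,4]>=amin]
def masks(im):
    h=cv2.cvtColor(im,cv2.COLOR_BGR2HSV); H,S,V=[h[...,i].astype(int) for i in range(3)]
    return dict(blue=(H>100)&(H<125)&(S>130)&(V>50),green=(H>45)&(H<85)&(S>90)&(V>50),red=((H<8)|(H>172))&(S>130)&(V>60))
E
python3 - <<'E'
from h import *
im=cv2.imread('pics/top0.png')
roi=np.zeros(im.shape[:2],bool); roi[165:240,245:332]=1
for k,m in masks(im).items():
    for c,a in cents(m&roi): print(k,c,a,ray("top",[c],0.075)[0].round(4))
h=cv2.cvtColor(im,cv2.COLOR_BGR2HSV)
w=((h[...,2]>150)&(h[...,1]<60)&roi).astype(np.uint8)
cs=max(cv2.findContours(w,0,1)[0],key=cv2.contourArea)
r=cv2.minAreaRect(cs);b=cv2.boxPoints(r);P=ray("top",b,0.07);print(r);print(P.round(4),P.mean(0))
print([np.linalg.norm(P[i]-P[i-1]) for i in range(4)])
cv2.imwrite('pics/crop0.png',cv2.resize(im[170:240,245:335],None,fx=7,fy=7,interpolation=cv2.INTER_CUBIC))
E
```

```text
blue [308.9 213.5] 35 [ 0.519  -0.1017  0.075 ]
green [276.  186.5] 6 [0.616  0.0094 0.075 ]
((283.72515869140625, 202.60426330566406), (76.42584991455078, 52.130699157714844), 4.864514350891113)
[[ 0.4846  0.1258  0.07  ]
 [ 0.665   0.1059  0.07  ]
 [ 0.6354 -0.159   0.07  ]
 [ 0.4547 -0.1372  0.07  ]] [ 0.55995398 -0.01613646  0.07      ]
[np.float64(0.2646839624009474), np.float64(0.1815241778310185), np.float64(0.26655248813299875), np.float64(0.1820316011668674)]
```

View pics/crop0.png

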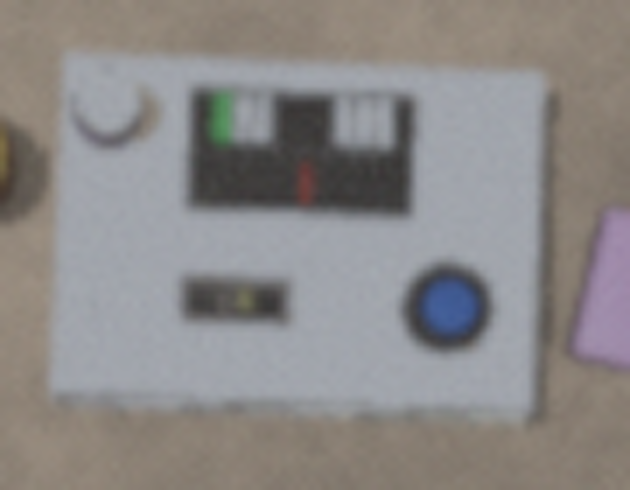

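The crop (7x, offset 245,170) shows the green tab as the leftmost one at (221,117), which is +40 mm, so the wheel angle should be 2.667. The red pointer is at (306,185), the slot at (236,299) and the button at (447,306).

```bash
python3 - <<'E'
from h import *
f=lambda a:(np.float64(a)+.5)/7-.5+[245,170]
# named points: world (box) coords mm
px=f([[447,306],[236,299],[301,151]]); zs=[.078,.075,.07]
W=np.array([ray("top",[p],z)[0] for p,z in zip(px,zs)])
B=np.array([[-35,-75],[-35,30],[40,0]])/1e3
M,_=None,None
A=W[:,:2]-W[:,:2].mean(0);b=B-B.mean(0)
y=np.arctan2((b[:,0]*A[:,1]-b[:,1]*A[:,0]).sum(),(b*A).sum())
R=np.array([[np.cos(y),-np.sin(y)],[np.sin(y),np.cos(y)]]);t=W[:,:2].mean(0)-R@B.mean(0)
print("yaw",np.degrees(y),"org",t);print("resid",(W[:,:2]-(B@R.T+t))*1e3)
print("slot",R@B[1]+t,"button",R@B[0]+t)
g=ray("top",[f([221,117])],.075)[0][:2]; r=ray("top",[f([306,185])],.075)[0][:2]
print("green",R.T@(g-t),"red",R.T@(r-t))
s=sensors.observe();Rt=cv2.Rodrigues(s['ee_rot'])[0];print(Rt.round(4),s['position'])
a=np.degrees(np.arctan2(Rt[1,1],Rt[0,1]));print("tool y dir",a,"turn",(y*180/np.pi-90)-a)
print("shift to slot", np.r_[R@B[1]+t]-s['position'][:2])
E
```

```text
yaw -3.7346551742907517 org [ 0.55931682 -0.02774968]
resid [[ 0.12349084  0.48210576]
 [-0.19002905 -0.31803305]
 [ 0.06653821 -0.16407272]]
slot [0.52634522 0.00446637] button [ 0.51950595 -0.10031065]
green [0.05489706 0.04031867] red [ 0.02268872 -0.0029775 ]
[[ 9.560e-01  2.934e-01 -5.000e-04]
 [ 2.934e-01 -9.560e-01  1.300e-03]
 [-1.000e-04 -1.400e-03 -1.000e+00]] [ 0.18323184 -0.59709425  0.24502317]
tool y dir -72.94054743921525 turn -20.7941077350755
shift to slot [0.34311337 0.60156062]
```

Emit:
{"op": "arm_command", "data": {"deltas": [0,0,-0.231,0.342,0.59,0,0,0,0,-0.231,0.342,0.59,0,0,0,0,-0.231,0.342,0.59,0,0,0,0,-0.231,0.342,0.59,0,0,0,0,-0.231,0.342,0.59,0,0,0,0,-0.231,0.342,0.59,0,0,0,0,-0.231,0.342,0.59,0,0,0,0,-0.231,0.342,0.59,0,0,0,0,-0.231,0.342,0.59,0,0,0,0,-0.231,0.342,0.59,0,0,0,0,-0.231,0.342,0.59,0,0,0,0,-0.231,0.342,0.59,0,0,0,0,-0.231,0.342,0.59,0,0,0,0,-0.231,0.342,0.59,0,0,0,0,-0.231,0.342,0.59,-0.1,0,0,0,-0.231,0.342,0.59,-0.1,0,0,0,-0.231,0.342,0.59,-0.1,0,0,0,-0.231,0.342,0.59,-0.1,0,0,0,-0.231,0.342,0.59,-0.1,0,0,0,-0.231,0.342,0.59,-0.1,0], "force": 15}}

```text
clock: 2.1
position: [0.5269, -0.0076, 0.1482]
ee_rot: [-3.14, 0.103, -0.006]
force: [1.7, -0.6, 0.2]
width: 0.011
gripper_force: 0.0
```

```bash
python3 - <<'E'
from h import *
s=sensors.observe();print(s['position'],s['force'],s['width'])
im=optics.get_image("wrist");cv2.imwrite('pics/w1.png',im)
c=optics.calibration("wrist")
for k,m in masks(im).items(): print(k,[(p,a,ray("wrist",[p],.075,c)[0].round(4)) for p,a in cents(m,40)])
E
```

```text
[ 0.52689564 -0.00761518  0.14820739] [ 1.65657902 -0.61913562  0.20583772] 0.011333350258550015
blue [(array([439.6, 235.2]), 1649, array([ 0.5104, -0.1077,  0.075 ]))]
green [(array([247.3,  77.9]), 753, array([0.614 , 0.0072, 0.075 ]))]
red [(array([320.5, 133. ]), 264, array([ 0.5802, -0.0336,  0.075 ]))]
```

View pics/w1.png

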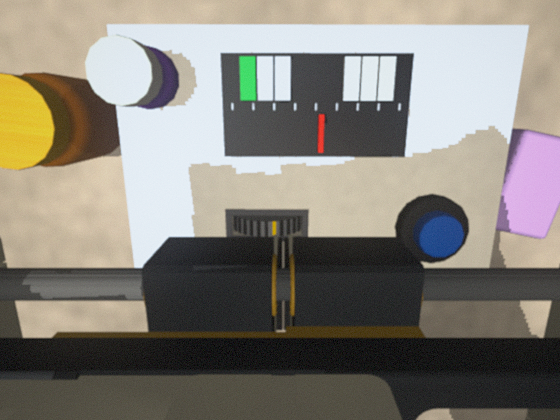

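The wrist view shows the slot at (267,222) just ahead of the closed fingers. The green tab is at (247,78), the red pointer at (320,133) and the button at (440,235). I'll check the size of the fingertip block.

```bash
python3 - <<'E'
from h import *
c=optics.calibration("wrist");R=cv2.Rodrigues(c['rvec'])[0];print(-R.T@c['tvec'],R.round(3))
print(ray("wrist",[[168,238],[398,238],[272,238],[290,238]],.129,c).round(4))
print(ray("wrist",[[145,270],[420,270]],.129,c).round(4))
print("slot far edge/ near visible",ray("wrist",[[227,210],[307,210],[221,54],[413,54]],.07,c).round(4))
E
```

```text
[ 0.59456745 -0.01195195  0.28724422] [[-0.065 -0.998 -0.   ]
 [-0.965  0.063  0.254]
 [-0.253  0.017 -0.967]]
[[ 0.5389  0.0471  0.129 ]
 [ 0.5317 -0.0634  0.129 ]
 [ 0.5357 -0.0029  0.129 ]
 [ 0.5351 -0.0115  0.129 ]]
[[ 0.523   0.061   0.129 ]
 [ 0.5141 -0.0746  0.129 ]]
slot far edge/ near visible [[ 0.5348  0.0282  0.07  ]
 [ 0.5314 -0.0235  0.07  ]
 [ 0.6285  0.0217  0.07  ]
 [ 0.6213 -0.0893  0.07  ]]
```

```bash
python3 - <<'E'
import cv2
im=cv2.imread('pics/w1.png')
cv2.imwrite('pics/w1c.png',cv2.convertScaleAbs(cv2.resize(im[195:350,190:380],None,fx=3.8,fy=3.8,interpolation=cv2.INTER_CUBIC),alpha=1.8,beta=20))
E
```

```text
(no output)
```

View pics/w1c.png

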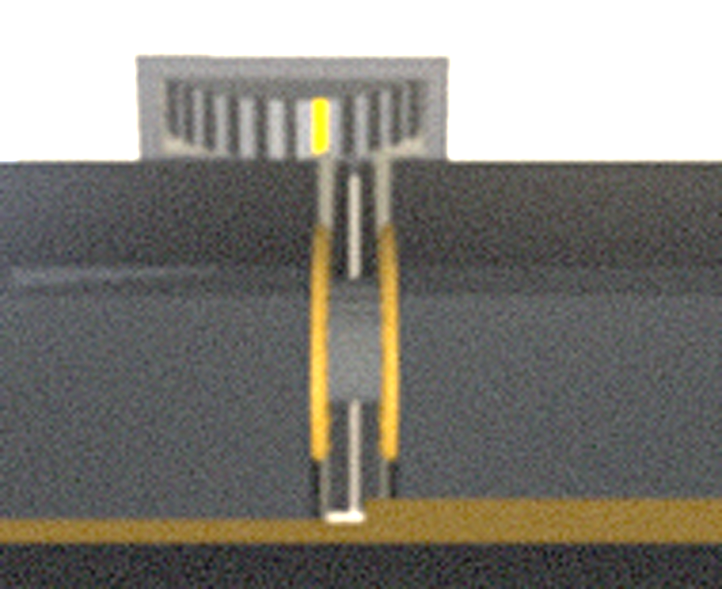

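The tips' true width is uncertain, so I'll use short strokes of about ±9 mm around the crown. Next I'll go above the crown and probe gently.

Emit:
{"op": "arm_command", "data": {"deltas": [0,0,0,0,0.012,-0.036,0,0,0,0,0,0.012,-0.036,0,0,0,0,0,0.012,-0.036,0,0,0,0,0,0.012,-0.036,0,0,0,0,0,0.012,-0.036,0]}}

```text
clock: 2.65
position: [0.5262, 0.004, 0.1111]
ee_rot: [3.14, -0.103, 0.003]
force: [0.9, -0.2, 0.5]
width: 0.007
gripper_force: 0.0
```

Emit:
{"op": "arm_command", "data": {"deltas": [0,0,0,0,0,-0.003,0,0,0,0,0,0,-0.006,0,0,0,0,0,0,-0.006,0,0,0,0,0,0,-0.006,0]}}

```text
clock: 3.05
position: [0.5253, 0.0044, 0.1036]
ee_rot: [3.14, -0.102, -0.001]
force: [0.0, -0.3, 0.6]
width: 0.007
gripper_force: 0.0
```

Emit:
{"op": "arm_command", "data": {"deltas": [0,0,0,0,0,-0.001,0,0,0,0,0,0,-0.001,0]}}

```text
clock: 3.25
position: [0.5253, 0.0045, 0.1026]
ee_rot: [3.14, -0.102, -0.0]
force: [-0.3, 0.3, -0.5]
width: 0.005
gripper_force: 0.0
```

Emit:
{"op": "arm_command", "data": {"deltas": [0,0,0,0,0,-0.001,0,0,0,0,0,0,-0.001,0]}}

```text
clock: 3.45
position: [0.5253, 0.0045, 0.1016]
ee_rot: [3.14, -0.102, -0.0]
force: [-0.8, -0.0, -0.1]
width: 0.005
gripper_force: 0.0
```

Emit:
{"op": "arm_command", "data": {"deltas": [0,0,0,0,0,-0.001,0,0,0,0,0,0,-0.001,0]}}

```text
clock: 3.65
position: [0.5253, 0.0045, 0.1006]
ee_rot: [3.14, -0.102, -0.0]
force: [0.2, -0.6, -0.1]
width: 0.007
gripper_force: 0.0
```

Emit:
{"op": "arm_command", "data": {"deltas": [0,0,0,0,0,-0.001,0,0,0,0,0,0,-0.001,0]}}

```text
clock: 3.85
position: [0.5253, 0.0045, 0.0996]
ee_rot: [3.14, -0.102, -0.0]
force: [0.2, -0.1, -0.4]
width: 0.008
gripper_force: 0.0
```

Emit:
{"op": "arm_command", "data": {"deltas": [0,0,0,0,0,-0.001,0,0,0,0,0,0,-0.001,0]}}

```text
clock: 4.05
position: [0.5253, 0.0045, 0.0986]
ee_rot: [3.14, -0.102, -0.0]
force: [0.2, 0.1, -0.0]
width: 0.001
gripper_force: 0.0
```

Emit:
{"op": "arm_command", "data": {"deltas": [0,0,0,0,0,-0.001,0,0,0,0,0,0,-0.001,0]}}

```text
clock: 4.25
position: [0.5253, 0.0045, 0.0977]
ee_rot: [3.14, -0.102, -0.0]
force: [0.6, 0.2, -0.2]
width: 0.006
gripper_force: 0.0
```

Emit:
{"op": "arm_command", "data": {"deltas": [0,0,0,0,0,-0.001,0,0,0,0,0,0,-0.001,0]}}

```text
clock: 4.45
position: [0.5254, 0.0045, 0.0967]
ee_rot: [3.14, -0.102, 0.0]
force: [0.5, -0.1, 0.5]
width: 0.002
gripper_force: 0.6
```

Emit:
{"op": "arm_command", "data": {"deltas": [0,0,0,0,0,-0.001,0,0,0,0,0,0,-0.001,0]}}

```text
clock: 4.65
position: [0.5255, 0.0045, 0.0958]
ee_rot: [3.14, -0.102, 0.0]
force: [-0.3, -0.5, 3.6]
width: 0.007
gripper_force: 1.3
```

Contact is at TCP z ≈ 0.097. I'll press slightly more and roll +9 mm, then lift.

Emit:
{"op": "arm_command", "data": {"deltas": [0,0,0,0,0,-0.0006,0,0,0,0,0,0,-0.0006,0]}}

```text
clock: 4.85
position: [0.5255, 0.0045, 0.0952]
ee_rot: [3.14, -0.102, 0.0]
force: [-0.3, -0.6, 3.1]
width: 0.007
gripper_force: 1.8
```

Emit:
{"op": "arm_command", "data": {"deltas": [0,0,0,0,0.002,0,0,0,0,0,0,0.004,0,0,0,0,0,0,0.006,0,0,0,0,0,0.001,0.009,0,0,0,0,0,0.001,0.009,0,0]}}

```text
clock: 5.35
position: [0.5263, 0.0144, 0.095]
ee_rot: [-3.139, 0.101, 0.0]
force: [0.6, -0.7, 2.5]
width: 0.005
gripper_force: 0.8
```

```bash
cat >> h.py <<'E'
def look(n):
    im=optics.get_image("wrist");cv2.imwrite(f'pics/{n}.png',im);c=optics.calibration("wrist")
    y=np.radians(-3.735);R=np.array([[np.cos(y),-np.sin(y)],[np.sin(y),np.cos(y)]])
    g=[];
    for k in('green','red'):
        cc=[q for q in cents(masks(im)[k],40) if q[0][1]<200]
        if not cc: print(k,'none');continue
        p,a=max(cc,key=lambda q:q[1]);w=ray("wrist",[p],.075,c)[0][:2]@R;g.append(w);print(k,p,a)
    if len(g)==2: print("red-green box y mm",(g[1]-g[0])[1]*1e3)
    s=sensors.observe();print(s['clock'],s['position'].round(4),s['force'].round(2))
E
python3 -c "from h import *;look('s1')"
```

```text
green [286.6  61. ] 1391
red [374.  135.1] 565
red-green box y mm -39.348979078014075
5.4 [0.5263 0.0142 0.095 ] [-0.27  1.36  1.67]
```

Emit:
{"op": "arm_command", "data": {"deltas": [0,0,0,0,0,0.005,0,0,0,0,-0.001,-0.02,0.005,0,0,0,0,-0.001,-0.02,0.005,0,0,0,0,-0.001,-0.02,0.001,0,0,0,0,-0.001,-0.02,-0.001,0,0,0,0,-0.001,-0.02,-0.001,0]}}

```text
clock: 6.0
position: [0.5255, -0.0062, 0.094]
ee_rot: [3.14, -0.102, 0.0]
force: [0.1, -2.4, 3.7]
width: 0.005
gripper_force: 2.1
```

Emit:
{"op": "arm_command", "data": {"deltas": [0,0,0,0,0.002,0,0,0,0,0,0,0.005,0,0,0,0,0,0,0.008,0,0,0,0,0,0.001,0.011,0,0]}}

```text
clock: 6.4
position: [0.5263, 0.005, 0.0943]
ee_rot: [-3.14, 0.102, 0.0]
force: [-1.8, -0.7, 5.0]
width: 0.005
gripper_force: 2.5
```

Emit:
{"op": "arm_command", "data": {"deltas": [0,0,0,0,0.003,0,0,0,0,0,0,0.006,0,0,0,0,0,0,0.009,0,0,0,0,0,0,0.009,0,0]}}

```text
clock: 6.8
position: [0.5263, 0.0144, 0.0941]
ee_rot: [-3.139, 0.101, 0.0]
force: [1.4, 1.5, 3.0]
width: 0.007
gripper_force: 1.5
```

```bash
python3 -c "from h import *;look('s2')"
```

```text
green [286.9  60.5] 1423
red [347.4 135. ] 483
red-green box y mm -27.117475720469717
6.85 [0.5263 0.0143 0.0941] [1.21 1.54 3.2 ]
```

No slip this time: 12.2 mm of pointer travel for a 20 mm stroke. Repeating.

Emit:
{"op": "arm_command", "data": {"deltas": [0,0,0,0,0,0.006,0,0,0,0,-0.001,-0.02,0.006,0,0,0,0,-0.001,-0.02,0.006,0,0,0,0,-0.001,-0.02,0.002,0,0,0,0,-0.001,-0.02,0,0,0,0,0,-0.001,-0.02,0,0]}}

```text
clock: 7.45
position: [0.5253, -0.0063, 0.094]
ee_rot: [3.14, -0.102, -0.0]
force: [-0.9, -3.1, 4.5]
width: 0.005
gripper_force: 2.2
```

Emit:
{"op": "arm_command", "data": {"deltas": [0,0,0,0,0.003,0,0,0,0,0,0,0.006,0,0,0,0,0,0,0.009,0,0,0,0,0,0.001,0.012,0,0,0,0,0,0.001,0.015,0,0,0,0,0,0.001,0.018,0,0,0,0,0,0.001,0.02,0,0,0,0,0,0.001,0.02,0,0]}}

```text
clock: 8.25
position: [0.5265, 0.0142, 0.0941]
ee_rot: [-3.139, 0.101, -0.0]
force: [0.3, 1.4, 3.1]
width: 0.001
gripper_force: 1.5
```

```bash
python3 -c "from h import *;look('s3')"
```

```text
green [286.1  61.4] 1426
red [318.2 135.8] 436
red-green box y mm -14.437753174541012
8.3 [0.5265 0.0141 0.0941] [0.31 0.79 3.26]
```

Emit:
{"op": "arm_command", "data": {"deltas": [0,0,0,0,0,0.006,0,0,0,0,-0.001,-0.02,0.006,0,0,0,0,-0.001,-0.02,0.006,0,0,0,0,-0.001,-0.02,0.002,0,0,0,0,-0.001,-0.02,0,0,0,0,0,-0.001,-0.02,0,0]}}

```text
clock: 8.9
position: [0.5254, -0.0063, 0.094]
ee_rot: [3.14, -0.102, -0.0]
force: [0.2, -2.6, 3.4]
width: 0.004
gripper_force: 2.2
```

Emit:
{"op": "arm_command", "data": {"deltas": [0,0,0,0,0.003,0,0,0,0,0,0,0.006,0,0,0,0,0,0,0.009,0,0,0,0,0,0.001,0.012,0,0,0,0,0,0.001,0.015,0,0,0,0,0,0.001,0.018,0,0,0,0,0,0.001,0.02,0,0,0,0,0,0.001,0.02,0,0]}}

```text
clock: 9.7
position: [0.5264, 0.0142, 0.0941]
ee_rot: [-3.139, 0.101, -0.0]
force: [0.8, 0.8, 2.8]
width: 0.007
gripper_force: 1.5
```

Emit:
{"op": "arm_command", "data": {"deltas": [0,0,0,0,0,0.015,0,0,0,0,0,0,0.055,0,0,0,0,0,-0.02,0.055,0,0,0,0,0,-0.02,0.055,0,0,0,0,0,-0.02,0.055,0]}}

```text
clock: 10.2
position: [0.5256, -0.0066, 0.1484]
ee_rot: [-3.14, 0.104, 0.002]
force: [-0.5, 0.8, 0.4]
width: 0.007
gripper_force: 0.0
```

```bash
python3 - <<'E'
from h import *
look('s4')
im=optics.get_image("top")
f=im[170:240,245:335];cv2.imwrite('pics/t4.png',cv2.resize(f,None,fx=7,fy=7,interpolation=cv2.INTER_CUBIC))
E
```

```text
green [248.8  74.5] 777
red [253.1 129.7] 243
red-green box y mm -1.7883074555491292
10.25 [ 0.5256 -0.006   0.1483] [ 0.1   0.29 -0.66]
```

View pics/s4.png

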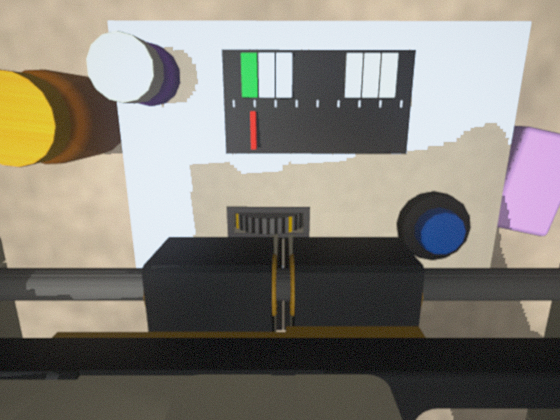

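The pointer (253,130) now sits just short of the green tab's centre (249,75), with about 2 mm remaining. I'll give it a small nudge of 3.5 mm along the rim and then lift towards the button.

Emit:
{"op": "arm_command", "data": {"deltas": [0,0,0,0,0.009,-0.03,0,0,0,0,0,0.009,-0.048,0,0,0,0,0,0.009,-0.048,0,0,0,0,0,0.009,-0.052,0,0,0,0,0,0.009,-0.055,0,0,0,0,0,0.009,-0.055,0,0,0,0,0,0.011,-0.055,0,0,0,0,0,0.0125,-0.055,0,0,0,0,0,0.0125,-0.055,0]}}

```text
clock: 11.2
position: [0.5267, 0.0059, 0.0946]
ee_rot: [3.14, -0.103, 0.002]
force: [-0.1, -2.9, 4.7]
width: 0.007
gripper_force: 2.2
```

Emit:
{"op": "arm_command", "data": {"deltas": [0,0,0,0,0,0.015,0,0,0,0,0,0,0.055,0,0,0,0,0,-0.0125,0.055,0,0,0,0,0,-0.0125,0.055,0,0,0,0,0,-0.0125,0.055,0]}}

```text
clock: 11.7
position: [0.5259, -0.0068, 0.1484]
ee_rot: [3.14, -0.104, -0.002]
force: [-0.3, 0.7, 0.4]
width: 0.003
gripper_force: 0.0
```

```bash
python3 -c "
from h import *
look('s5')
im=optics.get_image('top')
cv2.imwrite('pics/t5.png',cv2.resize(im[170:240,245:335],None,fx=7,fy=7,interpolation=cv2.INTER_CUBIC))"
```

```text
green [248.5  75.4] 774
red [250.  130.3] 235
red-green box y mm -0.11039441754745472
11.75 [ 0.5257 -0.0064  0.1482] [-0.25 -0.89  0.2 ]
```

View pics/t5.png

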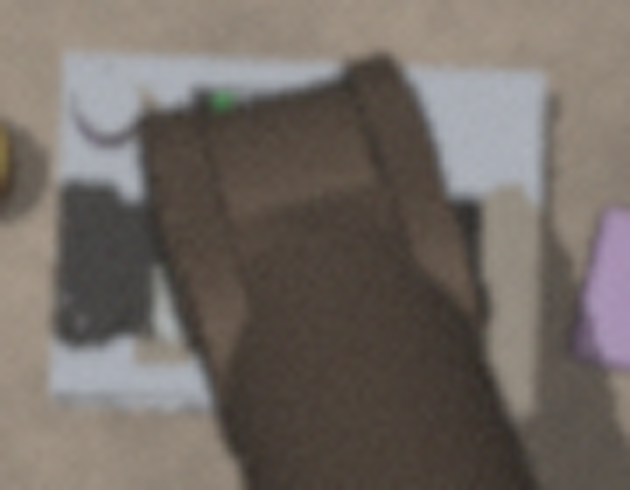

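The arm hides the pointer in this top view, but the wrist view puts it within about 0.1 mm of the tab's centre, well inside tolerance. Now to the button.

Emit:
{"op": "arm_command", "data": {"deltas": [0,0,0,-0.006,-0.094,0,0,0,0,0,-0.006,-0.094,0,0,0,0,0,-0.006,-0.094,-0.02,0,0,0,0,-0.006,-0.094,-0.025,0,0,0,0,-0.006,-0.094,-0.025,0,0,0,0,-0.006,-0.094,-0.025,0]}}

```text
clock: 12.4
position: [0.5206, -0.0988, 0.1242]
ee_rot: [-3.139, 0.098, 0.001]
force: [-0.1, 0.3, -1.0]
width: 0.007
gripper_force: 0.0
```

```bash
python3 -c "
from h import *
look('s6')
im=optics.get_image('top')
for k,m in masks(im).items():
  for c,a in cents(m[165:240,245:332],2): print(k,c+[245,165],a)"
```

```text
green [63.1 71.4] 1002
red [ 70.1 133.5] 332
red-green box y mm 1.2222618927704572
12.45 [ 0.5208 -0.099   0.1245] [ 0.68  0.04 -0.03]
green [275.9 186.7] 7
```

View pics/s6.png

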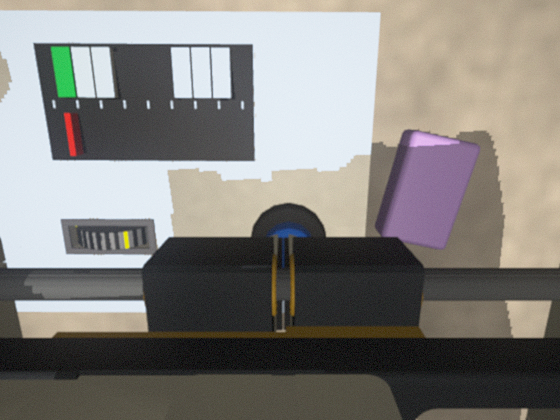

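The pointer is still at the tab: −0.1 mm and +1.2 mm from the two views, so about −0.4 mm once parallax is removed. The fingers are over the button, seen at (288,232). Pressing down.

Emit:
{"op": "arm_command", "data": {"deltas": [0,0,0,0,-0.001,-0.004,0,0,0,0,0,-0.001,-0.008,0,0,0,0,0,-0.001,-0.008,0]}}

```text
clock: 12.8
position: [0.52, -0.1014, 0.1156]
ee_rot: [3.14, -0.102, -0.001]
force: [-0.5, -1.3, -0.0]
width: 0.007
gripper_force: 0.0
```

Emit:
{"op": "arm_command", "data": {"deltas": [0,0,0,0,0,-0.002,0,0,0,0,0,0,-0.004,0,0,0,0,0,0,-0.004,0]}}

```text
clock: 13.1
position: [0.5202, -0.1015, 0.1119]
ee_rot: [3.14, -0.102, -0.001]
force: [0.8, -0.2, -0.1]
width: 0.007
gripper_force: 0.0
```

Emit:
{"op": "arm_command", "data": {"deltas": [0,0,0,0,0,-0.002,0,0,0,0,0,0,-0.004,0,0,0,0,0,0,-0.004,0]}}

```text
clock: 13.4
position: [0.5204, -0.1015, 0.1081]
ee_rot: [3.14, -0.102, 0.0]
force: [-0.9, 0.3, 3.6]
width: 0.004
gripper_force: 1.6
```

Emit:
{"op": "arm_command", "data": {"deltas": [0,0,0,0,0,-0.0015,0,0,0,0,0,0,-0.003,0,0,0,0,0,0,-0.003,0]}}

```text
clock: 13.7
position: [0.5204, -0.1015, 0.1053]
ee_rot: [3.14, -0.102, 0.0]
force: [-1.4, 0.6, 5.7]
width: 0.003
gripper_force: 2.8
```

Emit:
{"op": "arm_command", "data": {"deltas": [0,0,0,0,0,-0.001,0,0,0,0,0,0,-0.002,0,0,0,0,0,0,-0.002,0]}}

```text
clock: 14.0
position: [0.5206, -0.1015, 0.1049]
ee_rot: [3.139, -0.102, 0.002]
force: [-7.3, 0.6, 25.3]
width: 0.004
gripper_force: 12.9
```

The button has bottomed out. Releasing.

Emit:
{"op": "arm_command", "data": {"deltas": [0,0,0,0,0,0.003,0,0,0,0,0,0,0.012,0,0,0,0,0,0,0.05,0,0,0,0,0,0,0.09,0,0,0,0,0,0,0.09,0,0,0,0,-0.1,-0.1,0.09,0,0,0,0,-0.1,-0.1,0.09,0,0,0,0,-0.1,-0.1,0.09,0,0,0,0,-0.1,-0.1,0.09,0,0,0,0,-0.1,-0.1,0.09,0]}}

```text
clock: 15.0
position: [0.4198, -0.2021, 0.193]
ee_rot: [3.14, -0.106, -0.0]
force: [0.8, 1.0, 0.0]
width: 0.006
gripper_force: 0.0
```

```bash
python3 -c "
from h import *
look('s7')
y=np.radians(-3.735);R=np.array([[np.cos(y),-np.sin(y)],[np.sin(y),np.cos(y)]])
im=optics.get_image('top');cv2.imwrite('pics/t7.png',cv2.resize(im[170:240,245:335],None,fx=7,fy=7,interpolation=cv2.INTER_CUBIC))
"
```

```text
green none
red none
15.05 [ 0.4208 -0.2012  0.1931] [0.04 0.63 0.03]
```

View pics/t7.png

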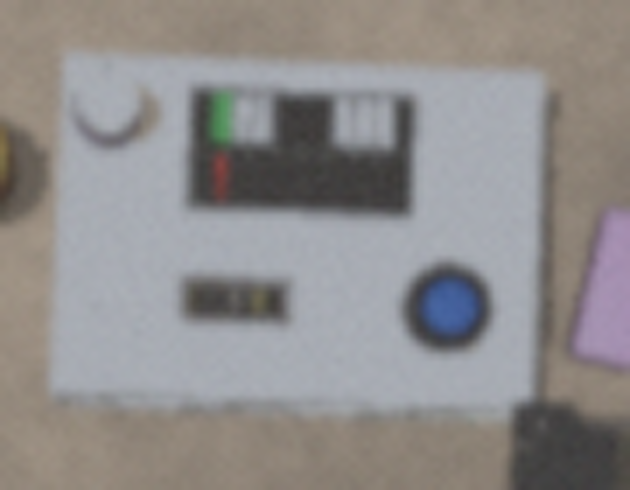

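The top view shows the red pointer (221,175) lined up with the green tab (221,117), the button up and clear, and nothing else moved.

```bash
python3 -c "
from cell import arm
print(arm.sign_off())"
```

```text
the job is handed in; nothing more can be done
None
```

The job is handed in at about 15 s on the robot's clock: the pointer stands at the green tab (+40 mm), the start button was pressed fully down and let go, and nothing else on the box or beside it moved in the last top view (the hand-in returned no verdict).

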